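# Swap the tall mug and the measuring cup on the kitchen shelf

## Task

On the mint green shelf, the tall narrow stoneware mug and the open stainless measuring cup stand on each other's cork mats. Swap them: stand the mug in the middle of the mat where the cup is now, and the cup in the middle of the mat where the mug is now, both upright, without tipping or dropping either; the bare shelf between the mats is free for setting one aside meanwhile.

Things in the scene. Friction and masses are not known exactly. Their poses are not given: they have to be found in the camera images.
- mug: tall narrow stoneware mug, open, empty: cylinder 60 mm across, 95 high, wall 5, 0.2-0.35 kg. Its handle sticks out along its own +y to 61 mm from the axis, 19 to 81 mm up; so grip the body from above across its own x axis. Origin: centre of underside, z up. A lower, wider mug (84 across, 70 high) stands 130 mm beyond it: not that one. Nothing on the shelf rises over 125 mm above the shelf.
- measuring_cup: open, empty stainless measuring cup: cylinder 60 mm across, 70 high, wall 3, 0.11-0.21 kg. Wire handle along its own +y to 60 mm from the axis, 14 to 64 mm up; small pouring lip at the rim on -y (to 38 mm); so grip the body from above across its own x axis. Origin: centre of underside, z up. A closed steel canister (82 across, 100 high) stands 130 mm beyond it: not that one.
- mat_m: fixed round cork mat, 100 mm across, 4 thick, flat on the shelf (shelf top at z = 18 mm); origin: centre of its underside. The mug stands on it at the start; the measuring cup must end on it. The two mats lie at least 300 mm apart to the robot's left and right; the spot midway between their centres is bare shelf, clear for 70 mm all round.
- mat_c: fixed round cork mat, 100 mm across, 4 thick, flat on the shelf (shelf top at z = 18 mm); origin: centre of its underside. The measuring cup stands on it at the start; the mug must end on it.
Things that resemble listed ones, but are neither listed nor needed, are in the scene too. Leave any purple look-alike of the measuring_cup alone.

How it is judged (in metres and radians):
At the end, for the whole second after the job is handed in: The tall mug stands upright (within 7 degrees) and still on the mat the cup started on, its axis within 20 mm of that mat's centre, and the measuring cup likewise on the mat the mug started on; both rest on the cork and are let go (horizontal distance between mug and mat_c below 0.02 m and z of mug in the frame of mat_c below 0.01 m and angle between each of mug, measuring_cup's own z axis and vertical below 0.12 rad and linear speed of each of mug, measuring_cup below 0.02 m/s and contact force between each of mug, measuring_cup and the fingers below 0.1 N and horizontal distance between measuring_cup and mat_m below 0.02 m and z of measuring_cup in the frame of mat_m below 0.01 m); the robot touches nothing.
It fails at once if the mug or the measuring cup is tipped by more than 35 degrees (angle between any of mug, measuring_cup's own z axis and vertical above 0.6 rad).
It fails at once if the mug or the measuring cup is dropped (falls free faster than 0.8 m/s, about 30 mm) ((contact force between mug and the fingers below 0.01 N and linear speed of mug above 0.8 m/s) or (contact force between measuring_cup and the fingers below 0.01 N and linear speed of measuring_cup above 0.8 m/s)).
It also fails if it takes over 72 s, if anything falls off the work surface, if the arm or the gripper's body presses on something with over 40 N, if the wrist force passes 120 N, or if a joint passes its speed limit or range.

## Robot

A 6-joint arm with a two-finger parallel gripper is mounted at the origin on the work surface. World frame = base frame: x ahead of the robot, y to its left, z up, the work surface at z = 0. Lengths are in m, angles in degrees, forces in N, time in s.
With the tool pointing down it reaches from about 0.35 to 0.875 m from the base axis. Payload 4.2 kg.
Tool frame: the origin (TCP) lies on the centre line of the jaws, within the pads' length; the fingertips stand 11 mm ahead of it and the grasp point (between the pads) lies 8 mm behind it; z points along the fingers, y is the line along which they close (so a half turn about z gives the same grasp; the last joint's range is limited). The gripper opens to 87 mm and grips with 3 to 60 N. Pads are 19 mm wide; open, the fingers measure 117 mm over their backs; the gripper's body (75 mm by 190 mm) begins 51 mm behind the grasp point.
Start: joints at [-50.844, 22.042, 0.453, 0, -68.411, -14.817], TCP at [0.258, -0.569, 0.234] pointing down, gripper open.
Joint ranges: [-179.83, 179.83], [-69.29, 118.12], [-61.27, 80.66], [-181.25, 117.63], [-171.15, -9.14], [-177.46, 177.46]. Speed limits (degrees/s): [159.86, 159.86, 180, 180, 180, 180].

## Interface

Orientations are given as a 3x3 rotation matrix whose columns are the frame's x, y, z axes.
In Python, from station import r gives the robot as it stands.
- The arm moves only by the tool servo_tool, never from a script. Its argument "commands" is a list that holds one entry, the list of rows, each a list of 7 numbers: the closure, from 0 (fully open) to 1 (shut), then the shift along the tool's x, y, z in mm, then the turn, a rotation vector about the tool's x, y, z in rad. In form: [[[claw, x, y, z, ax, ay, az], ...]]. A call has exactly 5 rows; each row is the pose to reach, as a shift and turn from the pose commanded when the call began, along the tool's axes at that moment; what a row does not reach only later rows make up. A row lasts 1/10 s, in which the tool goes at most 50 mm and 8.59 degrees, less where a joint would pass 70% of its speed; a pose out of reach is approached as far as the arm can. A call with a gripper value outside its range is refused whole. The fingers move at their own pace and stop on an object; the grip force is fixed at half the most. Time passes only in rows, so rows that repeat a pose let the fingers close, or fill a call up. It gives the time, the measured TCP pose, the force, the opening and the grip force at its end, in the units of the state.
- r.sense(): the state, without advancing time (a new reading comes with each control period).
- r.capture(name): name is "scene" or "top"; returns a dict with "pixels" (480x640x3 uint8, red, green, blue), "camera_matrix" (3x3 intrinsics, pixels), "R" (3x3) and "t" (3): a world point X has camera coordinates R X + t. Camera axes: x right, y down, z forward; pixel columns grow to the right and rows downward; lengths in m; the calibration is good to about 2 mm. A picture is of the moment at which its call begins. There is no depth.
- r.finish_job(): hands the job in; it is judged then, once.
The state is a dict: "time_s": time; "joints": joint angles; "joint_velocities": joint speeds; "effort": joint torques, N m; "tcp_pos": TCP position; "ee_rot": TCP orientation; "wrist_force": force on the tool from outside, world axes, zero at the start; "moment": the same for the moment, N m; "gripper_width": opening from 0.0 (shut) to 1.0 (fully open); "gripper_force": force on a finger pad.
Only numpy, scipy, OpenCV 4.12 (cv2) and the standard library are available. Lean on these libraries where they do the work, as an engineer would, in place of code of your own. Each camera call takes 0.05 s, during which the arm holds its last target. There are 200 camera calls.

## Working session

There is one attempt and no reset: what is moved stays moved. The work goes in short steps, Python scripts to look and compute and a tool call to move; the robot and the scene stay as the last step left them, time stands still between calls to the robot, and variables do not carry over. Pictures are saved under pics/ and viewed, at most 10 in all, crops included, and the job is handed in when it is done.

Besides the shell and the picture viewer there is one more tool, called after "Call:" as a command line: name --argument value ..., lists and objects as JSON in quotes. servo_tool: Moves the arm, as the interface text tells. Its arguments: {"type":"object","properties":{"commands":{"type":"array","items":{"type":"array","items":{"type":"array","items":{"type":"number"}}}}},"required":["commands"]}

```bash
mkdir -p pics
cat > h.py <<'E'
import numpy as np, cv2
from station import r
def cap(n,f=None):
    c=r.capture(n)
    if f: cv2.imwrite('pics/'+f,np.ascontiguousarray(c['pixels'][:,:,::-1]))
    return c
def ray(c,u,v,z):
    K,R,t=[np.array(c[k]) for k in('camera_matrix','R','t')]
    o=-R.T@t; d=R.T@np.linalg.solve(K,[u,v,1]); return o+d*(z-o[2])/d[2]
def proj(c,X):
    p=np.array(c['camera_matrix'])@(np.array(c['R'])@X+np.array(c['t'])); return p[:2]/p[2]
E
python3 - <<'E'
from h import *
for n in('scene','top'):
    c=cap(n,n+'0.png'); np.savez(n+'0.npz',**c); print(n,np.round(c['camera_matrix'],1).tolist(),np.round(c['R'],3).tolist(),c['t'], -np.array(c['R']).T@c['t'])
s=r.sense();print(s['time_s'],s['tcp_pos'],np.round(s['ee_rot'],3).tolist(),s['gripper_width'])
E
```

```text
scene [[477.3, 0.0, 314.6], [0.0, 477.3, 235.8], [0.0, 0.0, 1.0]] [[0.684, 0.729, -0.011], [0.606, -0.577, -0.548], [-0.406, 0.368, -0.836]] [-0.34182657 -0.21099957  1.26837208] [ 0.87656607 -0.33966402  0.94148513]
top [[516.2, 0.0, 330.5], [0.0, 516.2, 236.5], [0.0, 0.0, 1.0]] [[0.017, -1.0, -0.002], [-0.996, -0.016, -0.085], [0.085, 0.004, -0.996]] [0.03529648 0.42855238 1.10533872] [0.33274583 0.03820171 1.13775987]
0.1 [ 0.25738404 -0.56896902  0.23258114] [[-0.911, -0.412, -0.001], [-0.412, 0.911, 0.002], [0.0, 0.002, -1.0]] 0.9985248186276627
```

View pics/scene0.png

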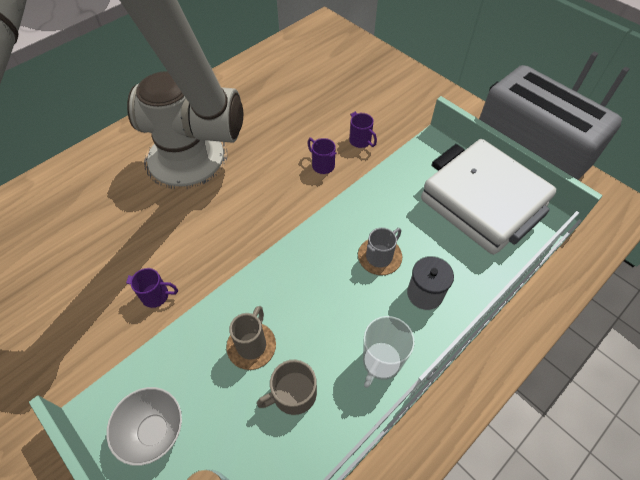

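View pics/top0.png

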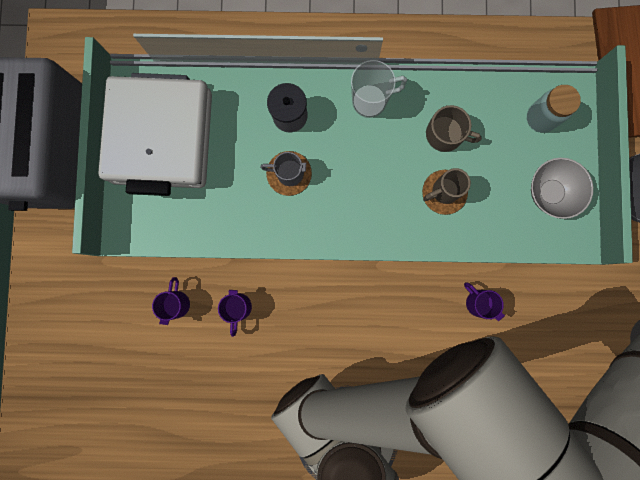

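Scene: the tall mug is on the right mat (top px 455,185; scene 248,332) and the steel cup on the left mat (top 288,168; scene 381,248). Things that could be mistaken for them:
- for the mug: the wide mug (top 450,128)
- for the cup: the canister (288,105), purple cups (171,305), (235,307) and (485,302), and the glass jug (372,90)

I choose the two objects standing on cork.

Run:
```python
from h import *
out=[]
for n,boxes in(('scene',[(215,295,290,375),(350,215,420,280)]),('top',[(415,150,495,220),(255,140,325,205)])):
    c=dict(np.load(n+'0.npz')); im=np.ascontiguousarray(c['pixels'][:,:,::-1]); hsv=cv2.cvtColor(im,cv2.COLOR_BGR2HSV)
    for (a,b,d,e) in boxes:
        m=cv2.inRange(hsv,(5,100,60),(18,255,255))[b:e,a:d]
        k,l,st,_=cv2.connectedComponentsWithStats(m); 
        m=cv2.morphologyEx(m,cv2.MORPH_OPEN,np.ones((2,2),np.uint8))
        v,u=np.nonzero(m); P=np.array([ray(c,x+a,y+b,.022)[:2] for x,y in zip(u,v)],dtype=np.float32)
        print(n,cv2.minEnclosingCircle(P),len(P))
        cr=cv2.resize(im[b:e,a:d],(400,300),interpolation=cv2.INTER_CUBIC); print((a,b,d,e),400/(d-a),300/(e-b)); out.append(cr)
cv2.imwrite('pics/crops.png',np.vstack([np.hstack(out[:2]),np.hstack(out[2:])]))
```

```text
scene ((0.5358317494392395, -0.2065310776233673), 0.04882170632481575) 774
(215, 295, 290, 375) 5.333333333333333 3.75
scene ((0.5722140073776245, 0.13445012271404266), 0.048440877348184586) 533
(350, 215, 420, 280) 5.714285714285714 4.615384615384615
top ((0.5278898477554321, -0.20763663947582245), 0.04915899038314819) 654
(415, 150, 495, 220) 5.0 4.285714285714286
top ((0.5635890960693359, 0.13417145609855652), 0.04924715682864189) 583
(255, 140, 325, 205) 5.714285714285714 4.615384615384615
```

View pics/crops.png

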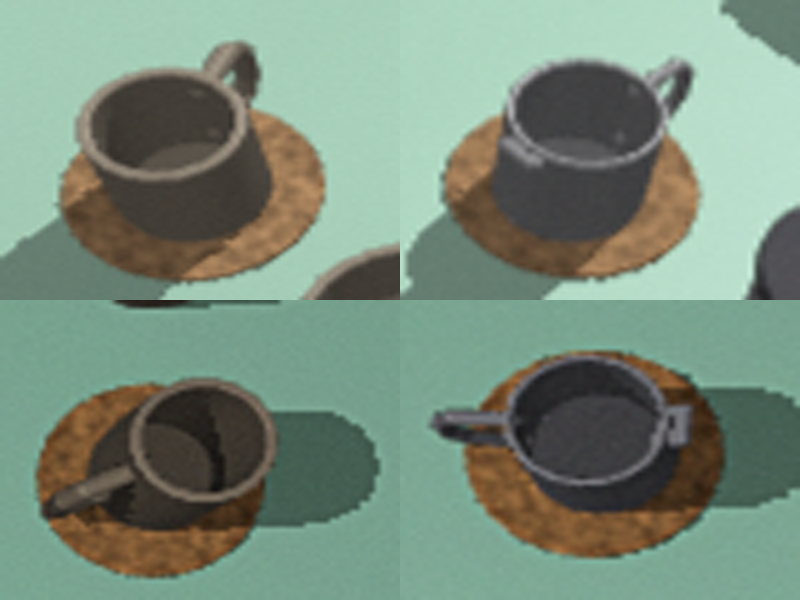

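The crops show the tall mug (handle at top px 425,198, scene px 261,310) and the cup with its pouring lip (handle at top px 262,167, lip at 304,166). The choice is confirmed. Next I get the axes from the rims in both views.

Run:
```python
from h import *
S=dict(np.load('scene0.npz'));T=dict(np.load('top0.npz'))
for nm,c,rim,hd,zr,zh in(('mugS',S,(245.6,328.3),(260.5,310),.117,.09),('mugT',T,(455.6,182.7),(426,197.5),.117,.065),('cupS',S,(382.6,239.5),(398.5,233),.092,.075),('cupT',T,(287.6,166),(264,167.5),.092,.065)):
    a=ray(c,*rim,zr);b=ray(c,*hd,zh);d=(b-a)[:2];print(nm,a,b,np.hypot(*d),np.degrees(np.arctan2(d[1],d[0])))
    # rim diameter
def tri(p,q):
    A=[];
    for c,(u,v) in((S,p),(T,q)):
        K,R,t=[c[k] for k in('camera_matrix','R','t')];o=-R.T@t;d=R.T@np.linalg.solve(K,[u,v,1]);d/=np.linalg.norm(d);A.append((o,np.eye(3)-np.outer(d,d)))
    return np.linalg.solve(sum(m for _,m in A),sum(m@o for o,m in A))
print(tri((245.6,328.3),(455.6,182.7)),tri((382.6,239.5),(287.6,166)))
print('baseTop',proj(T,[0,0,0]),'baseScene',proj(S,[0,0,0]))
# lip of cup
print(ray(T,304,166.5,.085),ray(S,350+120/5.714,215+148/4.615,.085))
s=r.sense(); print(s['ee_rot'])
```

```text
mugS [ 0.53708928 -0.20726812  0.117     ] [ 0.51638248 -0.15834091  0.09      ] 0.053128548888505066 112.93888521171574
mugT [ 0.5317007  -0.20649165  0.117     ] [ 0.50937733 -0.15677078  0.065     ] 0.0545022730877486 114.17883929449349
cupS [0.57026025 0.13205871 0.092     ] [0.57657353 0.17893375 0.075     ] 0.04729826792771215 82.32937733453272
cupT [0.56576653 0.13279772 0.092     ] [0.56776483 0.18497057 0.065     ] 0.052211108767980366 87.80655323535903
[ 0.53363013 -0.20712588  0.11024362] [0.56770093 0.13414619 0.08651861]
baseTop [346.98254885 436.65080431] baseScene [185.96175531 156.41065979]
[0.56682379 0.09944034 0.085     ] [0.56371873 0.10418832 0.085     ]
[[-9.11189510e-01 -4.11986510e-01 -8.89913046e-04]
 [-4.11987462e-01  9.11187827e-01  1.75349742e-03]
 [ 8.84606536e-05  1.96440147e-03 -9.99998067e-01]]
```

```bash
cat > go.py <<'E'
import sys; from h import *
# usage: go.py x y z yaw(of tool y, deg): remaining shift (mm, tool axes) and turn (rad about tool z)
s=r.sense();R=np.array(s['ee_rot']);p=np.array(s['tcp_pos'])
X=np.array([float(a) for a in sys.argv[1:4]]);yaw=np.degrees(np.arctan2(R[1,1],R[0,1]))
d=(float(sys.argv[4])-yaw+180)%360-180
print('t',round(s['time_s'],2),'p',p.round(4),'yaw',round(yaw,2),'tilt',np.round(R[:2,2],4),'j',np.round(s['joints'],1),'w',round(s['gripper_width'],3),'f',np.round(s['wrist_force'],1),round(s['gripper_force'],1))
print('shift',(R.T@(X-p)*1000).round(1),'turn z',round(-np.radians(d),3))
E
python3 go.py 0.534 -0.207 0.24 203.5
```

```text
t 0.1 p [ 0.2574 -0.569   0.2326] yaw 114.33 tilt [-0.0009  0.0018] j [-50.8  22.1   0.4  -0.  -68.4 -14.8] w 0.999 f [-0.2  0.1  0.1] 0.0
shift [-401.2  215.9   -7. ] turn z -1.556
```

Call:
servo_tool --commands '[[[0,-40,22,-2,0,0,-0.14],[0,-80,43,-4,0,0,-0.28],[0,-120,65,-6,0,0,-0.42],[0,-160,86,-8,0,0,-0.56],[0,-200,108,-10,0,0,-0.7]]]'

```text
time_s: 0.6
tcp_pos: [0.3959, -0.3869, 0.2432]
ee_rot: [[-0.426, -0.905, -0.001], [-0.905, 0.426, 0.001], [-0.0, 0.001, -1.0]]
wrist_force: [0.0, -0.8, 0.8]
gripper_width: 0.999
gripper_force: 0.0
```

```bash
python3 go.py 0.534 -0.207 0.24 203.5
```

```text
t 0.6 p [ 0.3959 -0.3869  0.2432] yaw 154.76 tilt [-0.0006  0.0005] j [-27.6  14.7  -8.8  -0.  -66.5   2.3] w 0.999 f [ 0.  -0.8  0.8] 0.0
shift [-221.6  -48.2    3.2] turn z -0.851
```

Call:
servo_tool --commands '[[[0,-44,-10,1,0,0,-0.14],[0,-88,-19,1,0,0,-0.28],[0,-132,-29,2,0,0,-0.42],[0,-177,-38,2,0,0,-0.56],[0,-221,-48,3,0,0,-0.7]]]'

```text
time_s: 1.1
tcp_pos: [0.5346, -0.2081, 0.2404]
ee_rot: [[0.257, -0.966, -0.0], [-0.966, -0.257, 0.0], [-0.0, 0.0, -1.0]]
wrist_force: [1.2, -0.8, 0.5]
gripper_width: 0.995
gripper_force: 0.0
```

```bash
python3 go.py 0.534 -0.207 0.24 203.5
python3 - <<'E'
from h import *
T=cap('top','top1.png');S=cap('scene','scene1.png')
R=np.array(r.sense()['ee_rot']);p=np.array(r.sense()['tcp_pos'])
out=[]
for c in(S,T):
    im=np.ascontiguousarray(c['pixels'][:,:,::-1])
    for w in(-.0585,.0585,0.0435,-.0435):
        u=proj(c,p+R@[0,w,.011]);print(u.round(1)); 
    u=proj(c,p+R@[0,0,.011]).astype(int)
    x,y=u-[50,50]; print('origin',x,y); out.append(cv2.resize(im[max(y,0):y+100,x:x+100],(400,400),interpolation=cv2.INTER_CUBIC))
cv2.imwrite('pics/tip.png',np.hstack(out))
E
```

```text
t 1.1 p [ 0.5346 -0.2081  0.2404] yaw -165.11 tilt [-0.0004  0.0002] j [ -5.1  16.8  -6.3  -0.  -66.9  20. ] w 0.995 f [ 1.2 -0.8  0.5] 0.0
shift [-1.2  0.3  0.4] turn z -0.15
[266.1 318.7]
[209.  284.8]
[216.  288.9]
[258.5 314.2]
origin 186 251
[461.7 137.1]
[479.1 199.7]
[476.8 191.6]
[463.9 145.1]
origin 420 118
```

View pics/tip.png

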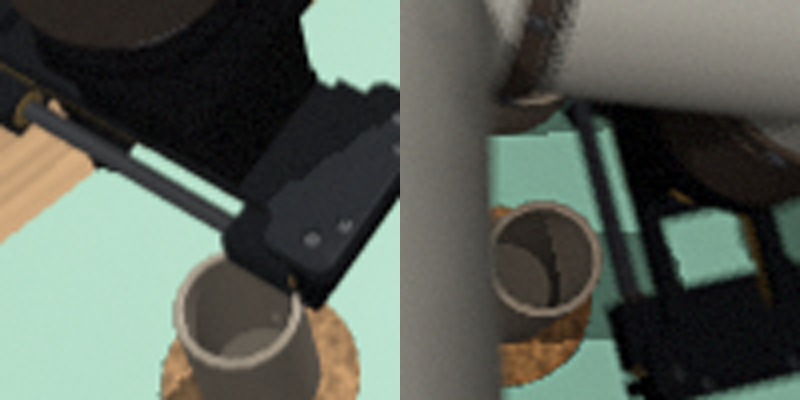

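The crop shows the gripper above the mug, with the near finger at crop px (320,300) and the rim at (240,310). I lower to just over the rim and check the straddle.

Call:
servo_tool --commands '[[[0,-1,0,20,0,0,-0.1],[0,-1,0,45,0,0,-0.15],[0,-1,0,70,0,0,-0.15],[0,-1,0,95,0,0,-0.15],[0,-1,0,110,0,0,-0.15]]]'

```text
time_s: 1.7
tcp_pos: [0.5319, -0.2091, 0.1281]
ee_rot: [[0.392, -0.92, -0.004], [-0.92, -0.392, 0.001], [-0.002, 0.003, -1.0]]
wrist_force: [0.4, -0.5, 0.5]
gripper_width: 1.0
gripper_force: 0.0
```

```bash
python3 go.py 0.534 -0.207 0.087 203.5
python3 - <<'E'
from h import *
T=cap('top');S=cap('scene')
out=[]
s=r.sense();R=np.array(s['ee_rot']);p=np.array(s['tcp_pos'])
for c in(S,T):
    im=np.ascontiguousarray(c['pixels'][:,:,::-1])
    u=proj(c,p+R@[0,0,.011]).astype(int)
    x,y=u-[50,50]; q=cv2.resize(im[y:y+100,x:x+100],(400,400),interpolation=cv2.INTER_CUBIC)
    for w in(-.0435,0,.0435):
        a=(proj(c,p+R@[0,w,.011])-[x,y])*4; cv2.circle(q,tuple(int(i) for i in a),3,(0,0,255),-1)
    out.append(q)
cv2.imwrite('pics/tip2.png',np.hstack(out))
E
```

```text
t 1.7 p [ 0.5319 -0.2091  0.1281] yaw -156.94 tilt [-0.0041  0.001 ] j [ -5.2  22.6 -15.2  -0.  -52.4  28.3] w 1.0 f [ 0.4 -0.5  0.5] 0.0
shift [-1.  -2.9 41.1] turn z -0.008
```

View pics/tip2.png

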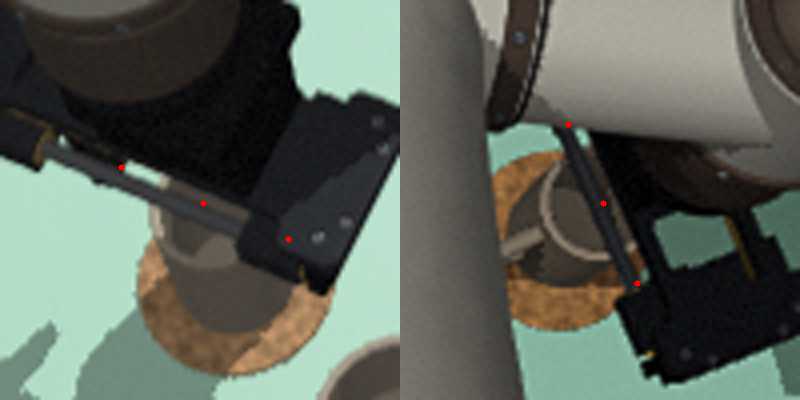

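The straddle looks right: the rim centre is about 3 mm from the jaw centre (scene crop 203,203; top crop 603,203). I nudge slightly, descend, then close.

Call:
servo_tool --commands '[[[0,-1,-3,10,0,0,0],[0,-1,-3,20,0,0,0],[0,-1,-3,32,0,0,0],[0,-1,-3,41,0,0,0],[0,-1,-3,41,0,0,0]]]'

```text
time_s: 2.3
tcp_pos: [0.5349, -0.2067, 0.0878]
ee_rot: [[0.393, -0.92, -0.003], [-0.92, -0.393, 0.001], [-0.002, 0.003, -1.0]]
wrist_force: [-0.9, -0.0, 0.6]
gripper_width: 1.0
gripper_force: 0.0
```

Call:
servo_tool --commands '[[[1,0,0,0,0,0,0],[1,0,0,0,0,0,0],[1,0,0,0,0,0,0],[1,0,0,0,0,0,0],[1,0,0,0,0,0,0]]]'

```text
time_s: 2.8
tcp_pos: [0.5358, -0.207, 0.0899]
ee_rot: [[0.393, -0.919, -0.0], [-0.919, -0.393, -0.0], [0.0, 0.0, -1.0]]
wrist_force: [-1.1, -0.3, 1.5]
gripper_width: 0.676
gripper_force: 29.8
```

Call:
servo_tool --commands '[[[1,0,0,0,0,0,0],[1,0,0,0,0,0,0],[1,0,0,0,0,0,0],[1,0,0,0,0,0,0],[1,0,0,0,0,0,0]]]'

```text
time_s: 3.3
tcp_pos: [0.5359, -0.207, 0.0899]
ee_rot: [[0.393, -0.919, -0.0], [-0.919, -0.393, -0.0], [0.0, 0.0, -1.0]]
wrist_force: [-3.4, -1.2, 4.7]
gripper_width: 0.678
gripper_force: 29.8
```

```bash
python3 go.py 0.550 -0.0365 0.083 203.5
```

```text
t 3.3 p [ 0.5359 -0.207   0.0899] yaw -156.84 tilt [-0.0003 -0.0003] j [ -5.   25.3 -17.3   0.  -47.3  28.1] w 0.678 f [-3.4 -1.2  4.7] 29.8
shift [-151.2  -80.     6.8] turn z -0.006
```

Call:
servo_tool --commands '[[[1,0,0,-10,0,0,0],[1,0,0,-25,0,0,0],[1,-10,-5,-38,0,0,0],[1,-30,-16,-40,0,0,0],[1,-55,-29,-40,0,0,0]]]'

```text
time_s: 3.8
tcp_pos: [0.5418, -0.1439, 0.1305]
ee_rot: [[0.392, -0.92, 0.002], [-0.92, -0.392, 0.0], [0.001, -0.002, -1.0]]
wrist_force: [1.0, -0.8, -2.5]
gripper_width: 0.673
gripper_force: 29.8
```

Call:
servo_tool --commands '[[[1,-25,-13,0,0,0,0],[1,-50,-26,0,0,0,0],[1,-75,-40,0,0,0,0],[1,-90,-48,0,0,0,0],[1,-96,-51,0,0,0,0]]]'

```text
time_s: 4.3
tcp_pos: [0.5505, -0.0341, 0.1298]
ee_rot: [[0.395, -0.919, 0.001], [-0.919, -0.395, 0.001], [-0.0, -0.001, -1.0]]
wrist_force: [0.2, -0.3, -1.5]
gripper_width: 0.67
gripper_force: 29.8
```

```bash
python3 go.py 0.550 -0.0365 0.086 203.5
python3 - <<'E'
from h import *
cap('top','t3.png');c=cap('scene','s3.png');im=cv2.imread('pics/s3.png')[150:390,160:480];cv2.imwrite('pics/s3c.png',cv2.resize(im,(640,480)))
E
```

```text
t 4.3 p [ 0.5505 -0.0341  0.1298] yaw -156.71 tilt [0.0008 0.0007] j [ 13.3  20.6 -18.1  -0.  -51.2  10. ] w 0.67 f [ 0.2 -0.3 -1.5] 29.8
shift [ 2.   1.5 43.8] turn z -0.004
```

View pics/s3c.png

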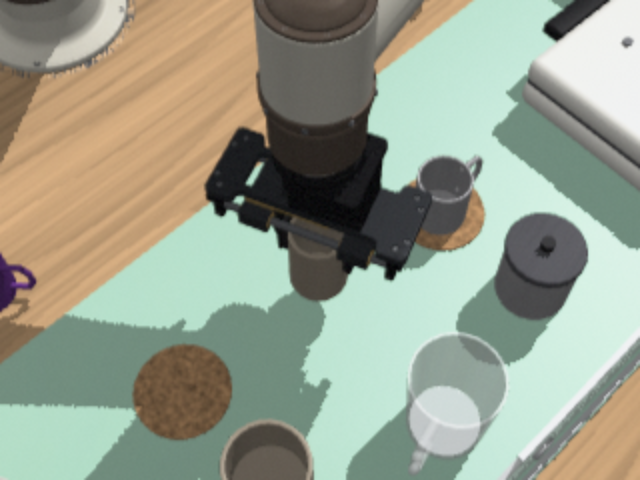

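The mug is held upright over bare shelf (crop 318,260) and mat_m is clear (crop 183,391). I lower it.

Call:
servo_tool --commands '[[[1,0,0,15,0,0,0],[1,0,0,28,0,0,0],[1,0,0,37,0,0,0],[1,0,0,41,0,0,0],[1,0,0,43,0,0,0]]]'

```text
time_s: 4.9
tcp_pos: [0.5502, -0.037, 0.0863]
ee_rot: [[0.392, -0.92, -0.0], [-0.92, -0.392, -0.0], [0.0, 0.0, -1.0]]
wrist_force: [-0.1, 0.2, -2.3]
gripper_width: 0.673
gripper_force: 29.8
```

Call:
servo_tool --commands '[[[1,0,0,0,0,0,0],[1,0,0,1,0,0,0],[1,0,0,1,0,0,0],[1,0,0,1,0,0,0],[1,0,0,1,0,0,0]]]'

```text
time_s: 5.4
tcp_pos: [0.5505, -0.0365, 0.0859]
ee_rot: [[0.393, -0.919, 0.001], [-0.919, -0.393, 0.0], [0.0, -0.001, -1.0]]
wrist_force: [0.4, -0.5, -0.8]
gripper_width: 0.671
gripper_force: 29.8
```

```bash
python3 go.py 0.550 -0.0365 0.086 203.5
python3 - <<'E'
from h import *
for n,f,(a,b,d,e) in(('scene','s3.png',(215,305,290,375)),('top','t3.png',(410,150,495,220))):
    c=dict(np.load(n+'0.npz')); hsv=cv2.cvtColor(cv2.imread('pics/'+f),cv2.COLOR_BGR2HSV)
    m=cv2.morphologyEx(cv2.inRange(hsv,(5,80,30),(18,255,255))[b:e,a:d],cv2.MORPH_OPEN,np.ones((2,2),np.uint8))
    v,u=np.nonzero(m); print(n,cv2.minEnclosingCircle(np.array([ray(c,x+a,y+b,.022)[:2] for x,y in zip(u,v)],dtype=np.float32)),len(u),ray(c,u.mean()+a,v.mean()+b,.022))
E
```

```text
t 5.4 p [ 0.5505 -0.0365  0.0859] yaw -156.84 tilt [0.0008 0.    ] j [ 13.   23.8 -20.9   0.  -45.3  10.1] w 0.671 f [ 0.4 -0.5 -0.8] 29.8
shift [-0.2  0.5 -0.1] turn z -0.006
scene ((0.5357076525688171, -0.20666667819023132), 0.0491635836660862) 1778 [ 0.53692812 -0.20736972  0.022     ]
top ((0.5279613733291626, -0.20752811431884766), 0.049072396010160446) 1567 [ 0.52782977 -0.20749496  0.022     ]
```

Call:
servo_tool --commands '[[[1,0,0,1,0,0,0],[0,0,0,1,0,0,0],[0,0,0,1,0,0,0],[0,0,0,1,0,0,0],[0,0,0,1,0,0,0]]]'

```text
time_s: 5.9
tcp_pos: [0.5504, -0.0365, 0.0845]
ee_rot: [[0.393, -0.92, 0.0], [-0.92, -0.393, 0.0], [0.0, -0.0, -1.0]]
wrist_force: [0.4, 0.6, -1.0]
gripper_width: 0.942
gripper_force: 0.0
```

Call:
servo_tool --commands '[[[0,0,0,-5,0,0,0],[0,0,0,-20,0,0,0],[0,0,0,-45,0,0,0],[0,0,0,-75,0,0,0],[0,0,0,-90,0,0,0]]]'

```text
time_s: 6.4
tcp_pos: [0.5516, -0.0365, 0.1776]
ee_rot: [[0.394, -0.919, 0.005], [-0.919, -0.394, 0.0], [0.002, -0.004, -1.0]]
wrist_force: [-0.1, -1.0, 0.5]
gripper_width: 0.998
gripper_force: 0.0
```

```bash
python3 go.py 0.568 0.133 0.16 176
```

```text
t 6.4 p [ 0.5516 -0.0365  0.1776] yaw -156.82 tilt [0.0046 0.0002] j [ 13.   17.7 -14.7   0.1 -57.4  10.1] w 0.998 f [-0.1 -1.   0.5] 0.0
shift [-149.4  -81.7   17.7] turn z 0.474
```

Call:
servo_tool --commands '[[[0,-25,-14,0,0,0,0.1],[0,-60,-33,0,0,0,0.22],[0,-98,-54,0,0,0,0.34],[0,-130,-72,5,0,0,0.44],[0,-149,-82,15,0,0,0.47]]]'

```text
time_s: 6.9
tcp_pos: [0.568, 0.1355, 0.1607]
ee_rot: [[-0.066, -0.998, 0.003], [-0.998, 0.066, 0.001], [-0.002, -0.003, -1.0]]
wrist_force: [-0.0, -0.1, -0.2]
gripper_width: 1.002
gripper_force: 0.0
```

Call:
servo_tool --commands '[[[0,0,0,15,0,0,0],[0,0,0,30,0,0,0],[0,0,0,45,0,0,0],[0,0,0,50,0,0,0],[0,0,0,50,0,0,0]]]'

```text
time_s: 7.4
tcp_pos: [0.5668, 0.1325, 0.1091]
ee_rot: [[-0.066, -0.998, -0.001], [-0.998, 0.066, -0.001], [0.001, 0.001, -1.0]]
wrist_force: [-0.1, 0.8, 0.2]
gripper_width: 1.0
gripper_force: 0.0
```

```bash
python3 go.py 0.568 0.133 0.07 176
python3 - <<'E'
from h import *
T=cap('top');S=cap('scene')
out=[]
s=r.sense();R=np.array(s['ee_rot']);p=np.array(s['tcp_pos'])
for c in(S,T):
    im=np.ascontiguousarray(c['pixels'][:,:,::-1])
    u=proj(c,p+R@[0,0,.011]).astype(int)
    x,y=u-[50,50]; q=cv2.resize(im[y:y+100,x:x+100],(400,400),interpolation=cv2.INTER_CUBIC)
    for w in(-.0435,0,.0435):
        a=(proj(c,p+R@[0,w,.011])-[x,y])*4; cv2.circle(q,tuple(int(i) for i in a),3,(0,0,255),-1)
    out.append(q)
cv2.imwrite('pics/tip4.png',np.hstack(out))
E
```

```text
t 7.4 p [0.5668 0.1325 0.1091] yaw 176.22 tilt [-0.0012 -0.0008] j [ 29.1  24.7 -15.1   0.  -50.4 -32.9] w 1.0 f [-0.1  0.8  0.2] 0.0
shift [-0.6 -1.2 39.1] turn z 0.004
```

View pics/tip4.png

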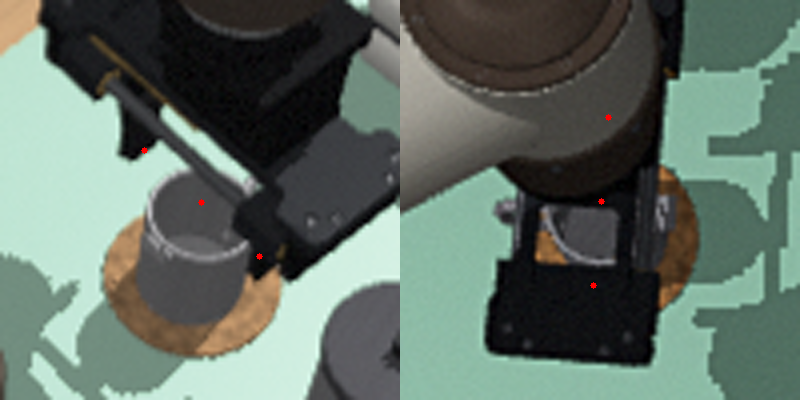

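The jaws straddle the cup's rim (scene crop 202,210), so I descend and close.

Call:
servo_tool --commands '[[[0,0,-1,10,0,0,0],[0,0,-1,20,0,0,0],[0,0,-1,30,0,0,0],[0,0,-1,37,0,0,0],[0,0,-1,39,0,0,0]]]'

```text
time_s: 8.0
tcp_pos: [0.5674, 0.1323, 0.0691]
ee_rot: [[-0.066, -0.998, -0.002], [-0.998, 0.066, -0.001], [0.001, 0.002, -1.0]]
wrist_force: [-0.3, -0.2, -0.6]
gripper_width: 0.997
gripper_force: 0.0
```

Call:
servo_tool --commands '[[[0,0,0,0,0,0,0],[1,0,0,0,0,0,0],[1,0,0,0,0,0,0],[1,0,0,0,0,0,0],[1,0,0,0,0,0,0]]]'

```text
time_s: 8.5
tcp_pos: [0.5682, 0.1327, 0.0708]
ee_rot: [[-0.066, -0.998, 0.0], [-0.998, 0.066, 0.0], [-0.0, -0.0, -1.0]]
wrist_force: [-0.2, 0.6, -0.0]
gripper_width: 0.728
gripper_force: 0.0
```

Call:
servo_tool --commands '[[[1,0,0,0,0,0,0],[1,0,0,0,0,0,0],[1,0,0,0,0,0,0],[1,0,0,0,0,0,0],[1,0,0,0,0,0,0]]]'

```text
time_s: 9.0
tcp_pos: [0.5682, 0.1327, 0.0708]
ee_rot: [[-0.066, -0.998, 0.0], [-0.998, 0.066, 0.0], [-0.0, -0.0, -1.0]]
wrist_force: [-0.4, 0.5, 2.5]
gripper_width: 0.671
gripper_force: 30.0
```

```bash
python3 go.py 0.533 -0.207 0.19 176
```

```text
t 9.0 p [0.5682 0.1327 0.0708] yaw 176.23 tilt [0.0004 0.0001] j [ 29.   27.4 -17.1   0.  -45.5 -32.8] w 0.671 f [-0.4  0.5  2.5] 30.0
shift [ 341.2   12.7 -119.3] turn z 0.004
```

Call:
servo_tool --commands '[[[1,0,0,-12,0,0,0],[1,0,0,-35,0,0,0],[1,0,0,-65,0,0,0],[1,0,0,-95,0,0,0],[1,0,0,-120,0,0,0]]]'

```text
time_s: 9.5
tcp_pos: [0.568, 0.1326, 0.1925]
ee_rot: [[-0.066, -0.998, 0.001], [-0.998, 0.066, 0.0], [-0.0, -0.001, -1.0]]
wrist_force: [0.9, 0.4, -1.4]
gripper_width: 0.669
gripper_force: 30.0
```

Call:
servo_tool --commands '[[[1,15,1,0,0,0,0],[1,45,2,0,0,0,0],[1,85,3,0,0,0,0],[1,125,5,0,0,0,0],[1,165,6,0,0,0,0]]]'

```text
time_s: 10.0
tcp_pos: [0.5494, -0.0335, 0.1894]
ee_rot: [[-0.066, -0.998, -0.003], [-0.998, 0.066, 0.0], [0.0, 0.003, -1.0]]
wrist_force: [0.6, 0.6, -1.4]
gripper_width: 0.667
gripper_force: 30.0
```

Call:
servo_tool --commands '[[[1,40,2,0,0,0,0],[1,80,3,0,0,0,0],[1,120,4,0,0,0,0],[1,155,6,0,0,0,0],[1,176,7,0,0,0,0]]]'

```text
time_s: 10.5
tcp_pos: [0.5305, -0.2093, 0.1893]
ee_rot: [[-0.069, -0.998, -0.003], [-0.998, 0.069, 0.001], [-0.001, 0.003, -1.0]]
wrist_force: [0.0, -0.4, -2.1]
gripper_width: 0.669
gripper_force: 30.0
```

```bash
python3 go.py 0.533 -0.207 0.071 176
```

```text
t 10.5 p [ 0.5305 -0.2093  0.1893] yaw 176.05 tilt [-0.0031  0.0008] j [ -5.3  18.9 -11.   -0.  -60.3   1.3] w 0.669 f [ 0.  -0.4 -2.1] 30.0
shift [ -2.4  -2.7 118.3] turn z 0.001
```

Call:
servo_tool --commands '[[[1,0,0,20,0,0,0],[1,0,0,45,0,0,0],[1,0,0,70,0,0,0],[1,0,0,90,0,0,0],[1,0,0,100,0,0,0]]]'

```text
time_s: 11.0
tcp_pos: [0.5299, -0.2068, 0.0876]
ee_rot: [[-0.067, -0.998, -0.006], [-0.998, 0.067, 0.001], [-0.001, 0.006, -1.0]]
wrist_force: [-0.6, 0.3, -1.2]
gripper_width: 0.668
gripper_force: 30.0
```

```bash
python3 go.py 0.533 -0.207 0.071 176
```

```text
t 11.0 p [ 0.5299 -0.2068  0.0876] yaw 176.14 tilt [-0.0061  0.0013] j [ -5.   25.2 -18.   -0.1 -47.2   1.2] w 0.668 f [-0.6  0.3 -1.2] 30.0
shift [-0.  -3.2 16.6] turn z 0.002
```

Call:
servo_tool --commands '[[[1,0,-1,6,0,0,0],[1,0,-1,12,0,0,0],[1,0,-1,16,0,0,0],[1,0,-1,18,0,0,0],[1,0,-1,18,0,0,0]]]'

```text
time_s: 11.5
tcp_pos: [0.5337, -0.2068, 0.0727]
ee_rot: [[-0.066, -0.998, 0.0], [-0.998, 0.066, -0.0], [-0.0, -0.0, -1.0]]
wrist_force: [0.5, 0.5, -0.7]
gripper_width: 0.67
gripper_force: 30.0
```

Call:
servo_tool --commands '[[[1,0,0,0,0,0,0],[1,0,0,0,0,0,0],[1,0,0,0,0,0,0],[1,0,0,0,0,0,0],[1,0,0,0,0,0,0]]]'

```text
time_s: 12.0
tcp_pos: [0.5337, -0.2069, 0.0726]
ee_rot: [[-0.066, -0.998, 0.0], [-0.998, 0.066, -0.0], [0.0, -0.0, -1.0]]
wrist_force: [0.4, -0.0, -1.8]
gripper_width: 0.67
gripper_force: 30.0
```

```bash
python3 go.py 0.533 -0.207 0.071 176
```

```text
t 12.0 p [ 0.5337 -0.2069  0.0726] yaw 176.22 tilt [ 0.0002 -0.    ] j [ -5.   26.4 -18.6   0.  -45.    1.2] w 0.67 f [ 0.4 -0.  -1.8] 30.0
shift [0.2 0.7 1.6] turn z 0.004
```

Still about 1.8 mm high. I lower it, release and rise.

Call:
servo_tool --commands '[[[1,0,0,1,0,0,0],[1,0,0,2,0,0,0],[1,0,0,2,0,0,0],[0,0,0,2,0,0,0],[0,0,0,2,0,0,0]]]'

```text
time_s: 12.5
tcp_pos: [0.534, -0.2069, 0.0708]
ee_rot: [[-0.066, -0.998, 0.001], [-0.998, 0.066, -0.0], [0.0, -0.001, -1.0]]
wrist_force: [-0.4, 0.3, -0.1]
gripper_width: 0.774
gripper_force: 0.0
```

Call:
servo_tool --commands '[[[0,0,0,0,0,0,0],[0,0,0,0,0,0,0],[0,0,0,-5,0,0,0],[0,0,0,-20,0,0,0],[0,0,0,-40,0,0,0]]]'

```text
time_s: 13.0
tcp_pos: [0.533, -0.2068, 0.1104]
ee_rot: [[-0.066, -0.998, -0.002], [-0.998, 0.066, 0.0], [-0.0, 0.002, -1.0]]
wrist_force: [0.7, 0.6, 0.8]
gripper_width: 0.993
gripper_force: 0.0
```

Call:
servo_tool --commands '[[[0,0,0,-30,0,0,0],[0,0,0,-60,0,0,0],[0,0,0,-70,0,0,0],[0,0,0,-70,0,0,0],[0,0,0,-70,0,0,0]]]'

```text
time_s: 13.5
tcp_pos: [0.5329, -0.2066, 0.1795]
ee_rot: [[-0.066, -0.998, -0.002], [-0.998, 0.066, 0.001], [-0.001, 0.002, -1.0]]
wrist_force: [-0.2, 0.8, -0.6]
gripper_width: 0.997
gripper_force: 0.0
```

```bash
python3 go.py 0.5505 -0.0365 0.18 203.2
```

```text
t 13.5 p [ 0.5329 -0.2066  0.1795] yaw 176.19 tilt [-0.0016  0.0008] j [ -5.   19.5 -11.7  -0.  -59.    1.2] w 0.997 f [-0.2  0.8 -0.6] 0.0
shift [-170.9   -6.3   -0.4] turn z -0.471
```

Call:
servo_tool --commands '[[[0,-30,-1,0,0,0,-0.1],[0,-70,-3,0,0,0,-0.22],[0,-110,-4,0,0,0,-0.34],[0,-150,-6,0,0,0,-0.44],[0,-171,-6,0,0,0,-0.47]]]'

```text
time_s: 14.0
tcp_pos: [0.5502, -0.0342, 0.1785]
ee_rot: [[0.397, -0.918, -0.003], [-0.918, -0.397, -0.0], [-0.001, 0.003, -1.0]]
wrist_force: [0.0, -0.5, -0.3]
gripper_width: 1.002
gripper_force: 0.0
```

Call:
servo_tool --commands '[[[0,0,0,5,0,0,0],[0,0,0,20,0,0,0],[0,0,0,38,0,0,0],[0,0,0,45,0,0,0],[0,0,0,45,0,0,0]]]'

```text
time_s: 14.5
tcp_pos: [0.5495, -0.0376, 0.1334]
ee_rot: [[0.392, -0.92, -0.005], [-0.92, -0.392, -0.001], [-0.001, 0.005, -1.0]]
wrist_force: [0.6, -0.4, 0.5]
gripper_width: 0.999
gripper_force: 0.0
```

```bash
python3 go.py 0.5505 -0.0365 0.085 203.2
```

```text
t 14.5 p [ 0.5495 -0.0376  0.1334] yaw -156.93 tilt [-0.0048 -0.0009] j [ 12.9  20.4 -17.8  -0.  -52.   10.1] w 0.999 f [ 0.6 -0.4  0.5] 0.0
shift [-0.5 -1.6 48.4] turn z -0.002
```

Call:
servo_tool --commands '[[[0,0,0,12,0,0,0],[0,0,0,26,0,0,0],[0,0,0,40,0,0,0],[0,0,0,46,0,0,0],[0,0,0,49,0,0,0]]]'

```text
time_s: 15.0
tcp_pos: [0.5508, -0.0368, 0.086]
ee_rot: [[0.393, -0.92, -0.001], [-0.92, -0.393, -0.0], [-0.0, 0.001, -1.0]]
wrist_force: [0.5, -0.6, -0.3]
gripper_width: 1.002
gripper_force: 0.0
```

Call:
servo_tool --commands '[[[0,0,0,0,0,0,0],[1,0,0,0,0,0,0],[1,0,0,0,0,0,0],[1,0,0,0,0,0,0],[1,0,0,0,0,0,0]]]'

```text
time_s: 15.5
tcp_pos: [0.5511, -0.0366, 0.0869]
ee_rot: [[0.393, -0.919, 0.001], [-0.919, -0.393, 0.0], [0.0, -0.001, -1.0]]
wrist_force: [0.8, -0.1, -0.3]
gripper_width: 0.723
gripper_force: 0.0
```

Call:
servo_tool --commands '[[[1,0,0,0,0,0,0],[1,0,0,0,0,0,0],[1,0,0,0,0,0,0],[1,0,0,0,0,0,0],[1,0,0,0,0,0,0]]]'

```text
time_s: 16.0
tcp_pos: [0.5507, -0.0367, 0.0867]
ee_rot: [[0.393, -0.919, -0.0], [-0.919, -0.393, -0.0], [0.0, 0.0, -1.0]]
wrist_force: [-2.1, -0.0, 3.4]
gripper_width: 0.676
gripper_force: 29.8
```

```bash
python3 go.py 0.568 0.1345 0.125 203.2
```

```text
t 16.0 p [ 0.5507 -0.0367  0.0867] yaw -156.85 tilt [-0.0004 -0.0002] j [ 13.   23.7 -20.7   0.  -45.5  10.1] w 0.676 f [-2.1 -0.   3.4] 29.8
shift [-150.6  -83.2  -38.3] turn z -0.001
```

Call:
servo_tool --commands '[[[1,0,0,-10,0,0,0],[1,0,0,-25,0,0,0],[1,-10,-5,-38,0,0,0],[1,-30,-16,-40,0,0,0],[1,-55,-30,-40,0,0,0]]]'

```text
time_s: 16.5
tcp_pos: [0.5573, 0.0261, 0.1274]
ee_rot: [[0.391, -0.92, 0.002], [-0.92, -0.391, 0.001], [-0.0, -0.002, -1.0]]
wrist_force: [0.6, -0.2, -2.3]
gripper_width: 0.672
gripper_force: 29.8
```

Call:
servo_tool --commands '[[[1,-25,-14,0,0,0,0],[1,-50,-28,0,0,0,0],[1,-75,-42,0,0,0,0],[1,-90,-50,0,0,0,0],[1,-95,-53,0,0,0,0]]]'

```text
time_s: 17.0
tcp_pos: [0.5684, 0.1355, 0.1264]
ee_rot: [[0.395, -0.919, 0.0], [-0.919, -0.395, 0.0], [-0.0, -0.0, -1.0]]
wrist_force: [0.4, -0.0, -2.0]
gripper_width: 0.67
gripper_force: 29.8
```

Call:
servo_tool --commands '[[[1,0,0,12,0,0,0],[1,0,0,24,0,0,0],[1,0,0,31,0,0,0],[1,0,0,34,0,0,0],[1,0,0,34,0,0,0]]]'

```text
time_s: 17.5
tcp_pos: [0.568, 0.1331, 0.0919]
ee_rot: [[0.392, -0.92, -0.001], [-0.92, -0.392, -0.001], [0.0, 0.001, -1.0]]
wrist_force: [-0.3, -0.2, -2.5]
gripper_width: 0.673
gripper_force: 29.8
```

```bash
python3 go.py 0.568 0.1345 0.0905 203.2
```

```text
t 17.5 p [0.568  0.1331 0.0919] yaw -156.9 tilt [-0.0012 -0.0008] j [ 29.1  25.9 -15.9   0.  -48.3  -6. ] w 0.673 f [-0.3 -0.2 -2.5] 29.8
shift [-1.3 -0.5  1.4] turn z -0.002
```

Call:
servo_tool --commands '[[[1,-1,0,1,0,0,0],[1,-1,0,2,0,0,0],[1,-1,0,2,0,0,0],[1,-1,0,2,0,0,0],[1,-1,0,2,0,0,0]]]'

```text
time_s: 18.0
tcp_pos: [0.568, 0.135, 0.0908]
ee_rot: [[0.393, -0.919, 0.001], [-0.919, -0.393, 0.0], [-0.0, -0.001, -1.0]]
wrist_force: [0.3, -0.0, -1.4]
gripper_width: 0.673
gripper_force: 29.8
```

```bash
python3 go.py 0.568 0.1345 0.0905 203.2
```

```text
t 18.0 p [0.568  0.135  0.0908] yaw -156.85 tilt [0.0006 0.0003] j [ 29.3  26.  -16.    0.  -48.   -6.1] w 0.673 f [ 0.3 -0.  -1.4] 29.8
shift [0.4 0.2 0.3] turn z -0.001
```

Call:
servo_tool --commands '[[[1,0,0,1,0,0,0],[1,0,0,1,0,0,0],[0,0,0,1,0,0,0],[0,0,0,1,0,0,0],[0,0,0,1,0,0,0]]]'

```text
time_s: 18.5
tcp_pos: [0.568, 0.135, 0.0894]
ee_rot: [[0.393, -0.92, 0.0], [-0.92, -0.393, 0.0], [-0.0, -0.0, -1.0]]
wrist_force: [-0.3, -0.8, 0.4]
gripper_width: 0.864
gripper_force: 0.0
```

Call:
servo_tool --commands '[[[0,0,0,0,0,0,0],[0,0,0,0,0,0,0],[0,0,0,-8,0,0,0],[0,0,0,-25,0,0,0],[0,0,0,-45,0,0,0]]]'

```text
time_s: 19.0
tcp_pos: [0.5676, 0.1347, 0.1349]
ee_rot: [[0.393, -0.919, -0.001], [-0.919, -0.393, -0.001], [0.0, 0.001, -1.0]]
wrist_force: [0.1, -0.4, -0.4]
gripper_width: 1.0
gripper_force: 0.0
```

Call:
servo_tool --commands '[[[0,0,0,-30,0,0,0],[0,0,0,-70,0,0,0],[0,20,30,-80,0,0,0],[0,45,70,-80,0,0,0],[0,70,110,-80,0,0,0]]]'

```text
time_s: 19.5
tcp_pos: [0.4936, 0.0265, 0.2156]
ee_rot: [[0.394, -0.919, 0.002], [-0.919, -0.394, 0.001], [0.0, -0.002, -1.0]]
wrist_force: [1.4, -0.6, 0.3]
gripper_width: 1.001
gripper_force: 0.0
```

Call:
servo_tool --commands '[[[0,10,20,0,0,0,0],[0,15,30,0,0,0,0],[0,15,30,0,0,0,0],[0,15,30,0,0,0,0],[0,15,30,0,0,0,0]]]'

```text
time_s: 20.0
tcp_pos: [0.4735, 0.0025, 0.2145]
ee_rot: [[0.394, -0.919, 0.0], [-0.919, -0.394, 0.0], [0.0, -0.0, -1.0]]
wrist_force: [-0.3, 1.0, 0.1]
gripper_width: 1.003
gripper_force: 0.0
```

```bash
python3 go.py 0.568 0.1345 0.0905 203.2
python3 - <<'E'
from h import *
cap('scene','s9.png');cap('top','t9.png')
a=cv2.resize(cv2.imread('pics/s9.png')[190:400,200:470],(400,311));b=cv2.resize(cv2.imread('pics/t9.png')[60:270,230:500],(400,311))
cv2.imwrite('pics/fin.png',np.hstack([a,b]))
E
```

```text
t 20.0 p [0.4735 0.0025 0.2145] yaw -156.79 tilt [0.0004 0.    ] j [ 20.    8.1 -21.7   0.  -60.1   3.2] w 1.003 f [-0.3  1.   0.1] 0.0
shift [ -84.1 -138.8  124.1] turn z 0.0
```

View pics/fin.png

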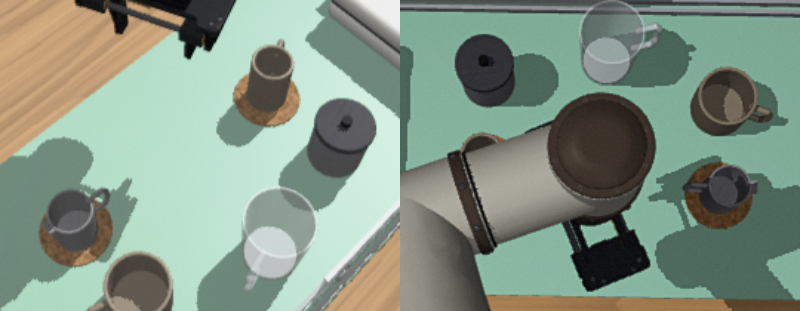

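The mug stands on mat_c (scene crop 270,80; mat 266,97) and the cup on mat_m (75,225; mat 75,233). Both are upright and centred, and the arm is clear.

```bash
python3 -c "
from station import r
print(r.finish_job())"
```

```text
the job is handed in; nothing more can be done
None
```

The mug and the measuring cup are swapped: each stands upright and looks centred on the other's mat, both are released, the arm is clear, and the job was handed in at about 20 s; no verdict came back.

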